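Empty the drum polisher into its catch pan

TASK

The polished clamp blocks are ready to come out of the drum polisher. Push the empty catch pan fully home under the drum, between the feet and with its handle outward; then draw the locking bolt and tip the drum over by its bar handle until all four blocks have slid out into the pan. Leave the pan there, swing the drum fully upright again and push the bolt fully home, without disturbing the tools and other things on the bench.

Things in the scene. Friction and masses are not known exactly. Their poses are not given: they have to be found in the camera images.
- polisher: Grey stand of a drum polisher, fixed. Origin: on the bench under the drum; x to the front, where the drum empties; y along the tilting axis (at z 170 mm, x 0); z up. Cheeks at y -86 and +86 mm, 70 mm wide, 205 high (the -y one, with the bolt, 230). Feet 18 mm high, inner faces y -78 and +78, x -120 to 100. Crosspiece between the feet, 18 high, stops the pan at x = -30 mm.
- drum (a joint): Tilt of the open steel drum, rad: 0 upright (stop); grows as the mouth swings over towards the polisher's +x; 2.25 mouth down (stop). 110 mm across the floor, 130 across the rim; upright the inner floor is at z 120 mm, the rim at 240; a motor under it reaches down to 65. Stiff: stays where left. Tipped, its lip is 75 mm above the bench. Locked while the bolt is home.
- drum_handle (a point): Middle of the drum's bar handle, on the drum's back: round, 13 mm thick, 70 mm long along the polisher's y. Moves with the drum, 128 mm from the tilting axis; upright at x -110, z 235 mm in the polisher's frame, 46 mm off the drum's wall. It passes over the top as the drum tips, so a gripper pointing down can hold it all the way, the bar turning between the fingers.
- bolt (a joint): Locking bolt, m: 0 = fully home, nose in the fork on the drum's side, drum locked upright; 0.025 = fully drawn, outward along the polisher's -y; clear of the fork from 0.017. Friction (1.5 N) holds it where it is left. It goes home only while the drum is fully upright.
- bolt_knob (a point): Grip point on the bolt's upright round knob, 14 mm thick: the knob's top is 12 mm above this point, the bolt's rod 34 mm below. Bolt home: at x 0, y -128, z 249 mm in the polisher's frame; moves with the bolt.
- pan: Open aluminium catch pan, 190 x 144 x 42 mm, walls 4 mm, 0.35 kg, loose on the bench. Origin: centre of its underside; x along its 190 mm towards the end with the handle; z up.
- pan_handle (a point): Middle of the pan's bar handle: round, 10 mm thick, 80 mm long, along the pan's y axis; at x 140, z 36 mm in the pan's frame, 45 mm out from the end wall.
- pan_seat (a point): Where the pan's origin is when the pan is fully home between the polisher's feet, its plain end against the crosspiece: on the bench, x 65, y 0 mm in the polisher's frame, axes as the polisher's. The pan's x then points as the polisher's x. 6 mm of play on each side between the feet.
- block_0: Aluminium clamp block, 60 x 30 x 22 mm, 0.1 kg, with two dark holes; one of four alike, loose in the drum at the start. Origin: centre of a 60 x 30 face (the underside as first laid); x along its 60 mm, z through its 22 mm.
- block_1: Aluminium clamp block, 60 x 30 x 22 mm, 0.1 kg, with two dark holes; one of four alike, loose in the drum at the start. Origin: centre of a 60 x 30 face (the underside as first laid); x along its 60 mm, z through its 22 mm.
- block_2: Aluminium clamp block, 60 x 30 x 22 mm, 0.1 kg, with two dark holes; one of four alike, loose in the drum at the start. Origin: centre of a 60 x 30 face (the underside as first laid); x along its 60 mm, z through its 22 mm.
- block_3: Aluminium clamp block, 60 x 30 x 22 mm, 0.1 kg, with two dark holes; one of four alike, loose in the drum at the start. Origin: centre of a 60 x 30 face (the underside as first laid); x along its 60 mm, z through its 22 mm.
- tin: Bystander: white round tin, 70 mm across, 102 mm high. Origin: centre of its underside.
- meter: Bystander: hand-held multimeter, 140 x 68 x 43 mm, lying. Origin: centre of the underside.
- jar: Bystander: small white bottle with a cap, 40 mm across, 80 mm high. Origin: centre of its underside.

How it is judged:
By the outcome, as a careful person would: the job done as asked, in the order asked, and still so for the second after the job is handed in, with the robot touching nothing.
It also fails if it takes over 72 s, if anything falls off the work surface, if the arm or the gripper's body presses on something with over 40 N, if the wrist force passes 120 N, or if a joint passes its speed limit or range.

ROBOT

A 6-joint arm with a two-finger parallel gripper is mounted at the origin on a cart in front of the work surface, level with it; the furniture and walls round the work are solid. World frame = base frame: x ahead of the robot, y to its left, z up, the work surface at z = 0. Lengths are in mm, angles in rad, forces in N, time in s.
With the tool pointing down it reaches from about 400 to 925 mm from the base axis. Payload 12.5 kg.
Tool frame: the origin (TCP) lies midway between the tips of the shut fingers; the grasp point (between the pads) lies 19 mm behind it (env.grasp_offset is the distance from the TCP to the grasp point, in mm); z points along the fingers, y is the direction in which the jaws open and shut (so a half turn about z gives the same grasp; the last joint's range is limited). The gripper opens to 95 mm and grips with 3 to 60 N. Pads are 20 mm wide; open, the fingers measure 119 mm over their backs; the gripper's body (75 mm by 180 mm) begins 59 mm behind the grasp point.
Start: joints at [1.127, 0.491, 1.559, -0, 1.092, -0.106], TCP at [207.117, 589.703, 214.661] pointing down, gripper open.
Joint ranges: [-3.1, 3.1], [-0.84, 2.19], [0.05, 2.79], [-1.13, 4.28], [0.06, 2.93], [-2.69, 2.69]. Speed limits (rad/s): [2.22, 2.22, 2.79, 3.14, 3.14, 3.14].

INTERFACE

Orientations are given as [roll, pitch, yaw] about the fixed x, y, z axes, in that order (R = Rz(yaw) Ry(pitch) Rx(roll)).
In Python, from cell import env gives the robot as it stands.
- The arm moves only by the tool carry_out, never from a script. Its argument "series" is a list of rows, each a list of 6 numbers: the shift along the world's x, y, z in m, then the turn, a rotation vector about the world's x, y, z in degrees. In form: [[dx, dy, dz, wx, wy, wz], ...]. A call has 1 to 12 rows; each row shifts and turns the commanded pose from where the row before left it; what a row does not reach is not made up. A row lasts 1/10 s, in which the tool goes at most 50 mm and 8.59 degrees, less where a joint would pass 70% of its speed; a pose out of reach is approached as far as the arm can. A call is refused whole if a number of a shift passes 0.05 or a number of a turn 8.59, either way. A call with a gripper value outside its range is refused whole. "fingers" is the opening, from 0 (shut) to 1 (fully open), set as the call begins (left out, the last holds). The fingers move at their own pace and stop on an object; the grip force is fixed at half the most. Time passes only in rows, so rows that do not move let the fingers close. It gives the time, the measured TCP pose, the force and the opening at its end, in the units of the state.
- env.state(): the state, without advancing time (a new reading comes with each control period).
- env.read_camera(name): name is "side" or "top" or "wrist"; returns a dict with "color" (480x640x3 uint8, red, green, blue), "fovy" (degrees; the focal length in pixels is half the picture's height over the tangent of half this angle, whatever the lens; pixels are square), "cx", "cy" (the principal point, pixels), "T" (4x4, takes a point from camera to world coordinates); the wrist camera has in their place "mount" (4x4, takes a point from camera to tool coordinates, whose origin is the TCP and whose axes are the flange's). Camera axes: x right, y down, z forward; pixel columns grow to the right and rows downward; lengths in mm; the calibration is good to about 2 mm. A picture is of the moment at which its call begins: read the wrist's pose just before it. There is no depth.
- env.job_done(): hands the job in, once; it reports no verdict.
Trained networks look in a picture, given as the dict that the camera call returned (one of the last four; its "shot" number tells which), for a name from the list of things; names that differ only in an ending like _2 or _b are one class to them, and where a whole thing is asked for, a point or a joint stands for the part that bears it (a point fixed in the world has none). Each returns a list of dicts, best first, with "score" (0 to 1); they miss things now and then, are a little off and sometimes report something else, mostly with a low value. They report only what shows in the picture. A call takes as long as a camera call.
- env.search_frame(label, picture): "point" ([x, y, z] in mm, in world coordinates, good to about 4 mm: the middle of the surface that is visible of it).
The state is a dict: "t": time; "joints": joint angles; "qvel": joint speeds; "tau": joint torques, N m; "eef_pos": TCP position; "tcp_rot": TCP orientation; "ft_force": force on the tool from outside, world axes, zero at the start; "moment": the same for the moment, N m; "opening": opening from 0.0 (shut) to 1.0 (fully open).
Only numpy, scipy, OpenCV 4.12 (cv2) and the standard library are available. Lean on these libraries where they do the work, as an engineer would, in place of code of your own. Each camera call takes 0.05 s, during which the arm holds its last target. There are 200 camera calls.

## Working session

There is one attempt and no reset: what is moved stays moved. The work goes in short steps, Python scripts to look and compute and a tool call to move; the robot and the scene stay as the last step left them, time stands still between calls to the robot, and variables do not carry over. Pictures are saved under pics/ and viewed, and the job is handed in when it is done.

Besides the shell and the picture viewer there is one more tool, called after "Request:" as a command line: name --pt "numbers of a row" for each row, then --argument value for the rest. carry_out: Moves the arm, as the interface text tells. Its arguments: {"type":"object","properties":{"series":{"type":"array","items":{"type":"array","items":{"type":"number"}}},"fingers":{"type":"number"}},"required":["series"]}

```bash
ls; mkdir -p pics
python3 - <<'E'
from cell import env
import cv2
print(env.state())
for n in ["side","top","wrist"]:
    p=env.read_camera(n)
    cv2.imwrite(f"pics/{n}0.png",p["color"][:,:,::-1])
    print(n,p["fovy"],p["cx"],p["cy"],p.get("T",p.get("mount")))
    for l in ["polisher","drum_handle","bolt_knob","bolt","drum","pan","pan_handle","tin","meter","jar"]:
        r=env.search_frame(l,p)
        print(l,[(x["point"],x["score"]) for x in r[:2]])
E
```

```text
pics
{'t': 0.0, 'joints': array([ 1.12739456e+00,  4.91559903e-01,  1.55943390e+00, -1.36177538e-06,
        1.09171099e+00, -1.05574573e-01]), 'qvel': array([ 0.00146248, -0.00051698,  0.00106983, -0.00139008,  0.00085774,
        0.00042438]), 'tau': array([-5.72866084e-04, -6.12651300e+01, -2.58188832e+01,  6.91056973e-02,
        4.82045521e-02, -6.87967690e-05]), 'eef_pos': array([207.00931283, 589.46845735, 214.06689475]), 'tcp_rot': array([-3.14048658e+00, -1.15994597e-04,  2.80376602e+00]), 'ft_force': array([ 0.21019682, -0.92259895, -0.02882561]), 'moment': array([ 0.00157866, -0.00831438, -0.01373435]), 'opening': 1.0001211307266038}
side 56.33972704230381 322.31207168643516 241.40787880435616 [[ 2.86481739e-01 -6.28267534e-01  7.23331265e-01 -4.27049893e+02]
 [-9.58002378e-01 -1.97801754e-01  2.07619627e-01 -3.20851322e+02]
 [ 1.26355218e-02 -7.52432304e-01 -6.58548382e-01  1.00734720e+03]
 [ 0.00000000e+00  0.00000000e+00  0.00000000e+00  1.00000000e+00]]
polisher [([529.7, 144.1, 164.6], 0.87)]
drum_handle [([552.2, 135.9, 208.2], 0.84)]
bolt_knob []
bolt []
drum [([550
[... 689 characters left out ...]
, 226.6], 0.42)]
drum [([591.5, 172.0, 213.4], 0.93)]
pan [([511.9, -201.0, 5.9], 0.68)]
pan_handle [([515.4, -196.6, 4.2], 0.75)]
tin [([417.5, 337.1, 104.5], 0.67), ([560.8, -488.9, 35.6], 0.23)]
meter [([557.3, -491.1, 32.5], 0.88)]
jar [([395.5, 166.1, 75.4], 0.67)]
wrist 61.29267723553238 320.55541989873547 235.1331846341599 [[ 2.70300355e-04 -9.65590941e-01 -2.60065494e-01  7.19176511e+01]
 [ 9.99999714e-01  7.71749393e-05  7.52813655e-04  7.07161419e-01]
 [-7.06839507e-04 -2.60065623e-01  9.65590685e-01 -1.70366938e+02]
 [ 0.00000000e+00  0.00000000e+00  0.00000000e+00  1.00000000e+00]]
polisher []
drum_handle []
bolt_knob []
bolt []
drum []
pan []
pan_handle []
tin []
meter []
jar []
```

View pics/side0.png

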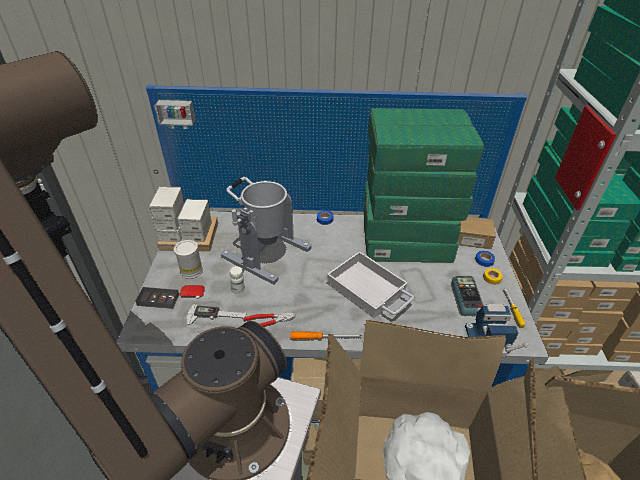

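View pics/top0.png

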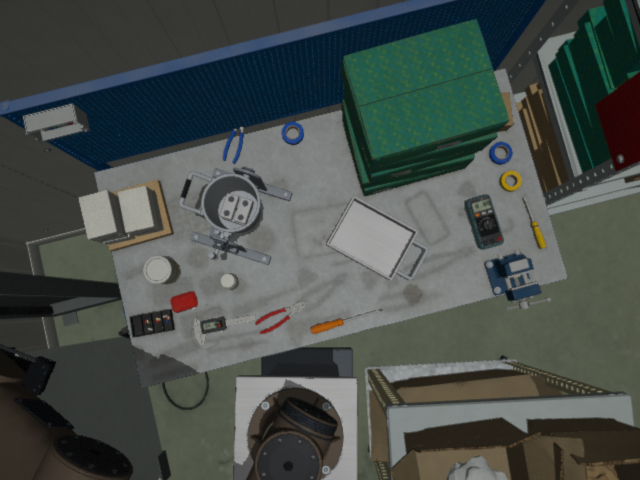

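View pics/wrist0.png

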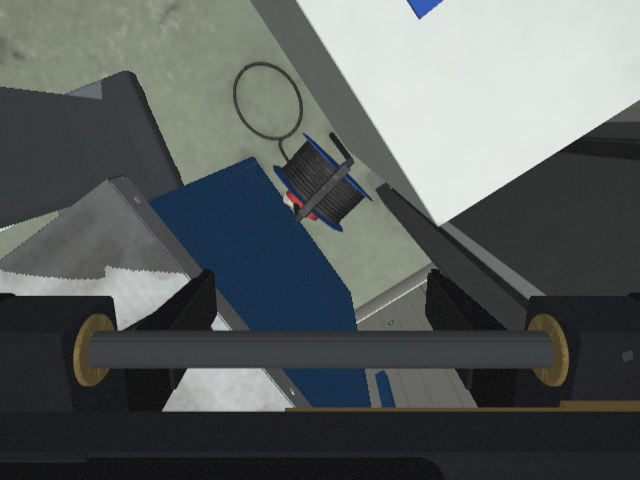

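Run:
```python
import cv2
t=cv2.imread("pics/top0.png")
cv2.imwrite("pics/topz1.png",cv2.resize(t[155:285,165:305],None,fx=5.5,fy=4.5*5.5/4.5*0.82,interpolation=cv2.INTER_CUBIC) if 0 else cv2.resize(t[155:285,165:305],(630,585),interpolation=cv2.INTER_CUBIC))
cv2.imwrite("pics/topz2.png",cv2.resize(t[190:290,315:435],(720,600),interpolation=cv2.INTER_CUBIC))
s=cv2.imread("pics/side0.png")
cv2.imwrite("pics/sidez1.png",cv2.resize(s[170:290,215:320],(525,600),interpolation=cv2.INTER_CUBIC))
```

```text
(no output)
```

View pics/topz1.png

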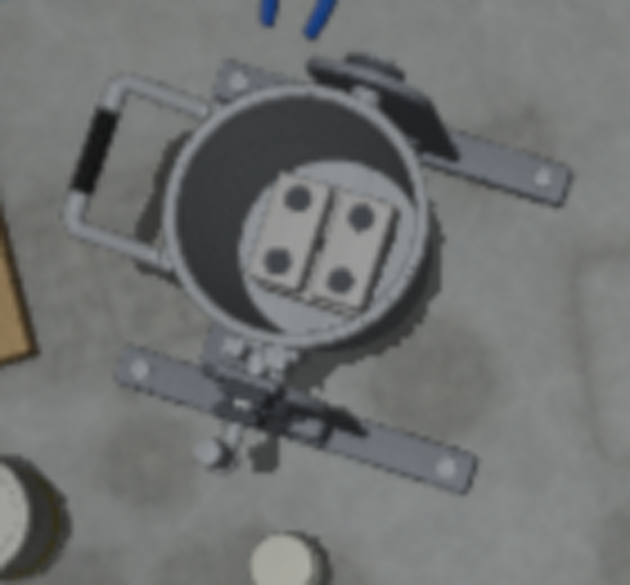

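View pics/topz2.png

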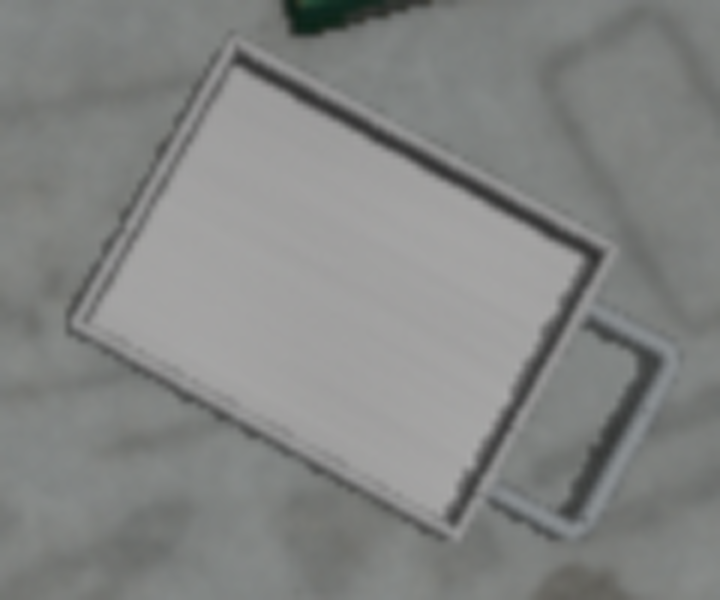

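View pics/sidez1.png

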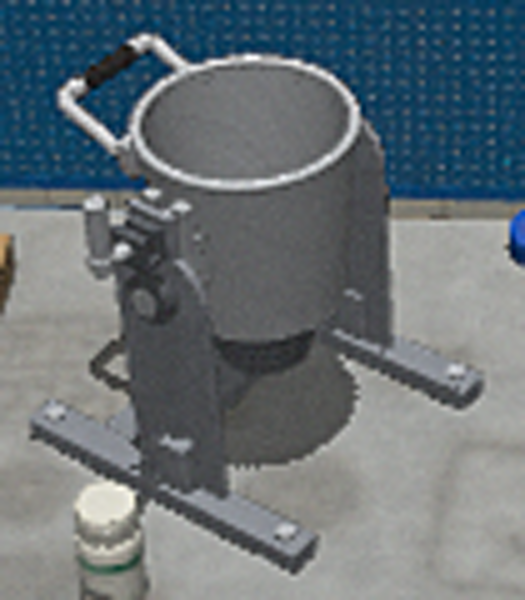

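```bash
cat > h.py <<'E'
import numpy as np
from scipy.optimize import least_squares
from scipy.spatial.transform import Rotation as R
def proj(p,P):
    T=p["T"]; f=240/np.tan(np.radians(p["fovy"]/2))
    c=(np.atleast_2d(P)-T[:3,3])@T[:3,:3]
    return np.c_[p["cx"]+f*c[:,0]/c[:,2], p["cy"]+f*c[:,1]/c[:,2]]
def place(x,y,a,L):
    L=np.atleast_2d(L).astype(float); c,s=np.cos(a),np.sin(a)
    return np.c_[x+c*L[:,0]-s*L[:,1], y+s*L[:,0]+c*L[:,1], L[:,2]]
def world_at(p,uv,z):
    T=p["T"]; f=240/np.tan(np.radians(p["fovy"]/2))
    d=T[:3,:3]@np.array([(uv[0]-p["cx"])/f,(uv[1]-p["cy"])/f,1]); return T[:3,3]+d*(z-T[2,3])/d[2]
E
python3 - <<'E'
from cell import env
from h import *
top=env.read_camera("top"); side=env.read_camera("side")
tz=lambda u:np.array(u)/4.5+[165,155]
sz=lambda u:np.array(u)/5+[215,170]
pz=lambda u:np.array(u)/6+[315,190]
ut=tz([[140,370],[447,467],[238,80],[543,178],[298,215],[95,150],[208,452]])
us=sz([[55,412],[285,530],[455,370],[245,122],[110,65],[95,200]])
def model(v):
    x,y,a,s,w=v
    n=[-10-s,-w,18],[-10+s,-w,18],[-10-s,w,18],[-10+s,w,18]
    rim,h,k=[0,0,240],[-110,0,240],[0,-128,261]
    return place(x,y,a,[*n,rim,h,k]),place(x,y,a,[n[0],n[1],n[3],rim,h,k])
def res(v):
    A,B=model(v); return np.r_[(proj(top,A)-ut).ravel(),(proj(side,B)-us).ravel()]
r=least_squares(res,[580,165,-1.8,95,90],loss="soft_l1"); print(r.x); print(res(r.x).reshape(-1,2).round(1))
x,y,a=r.x[:3]
for n,L in dict(handle=[-110,0,235],knob=[0,-128,249],seat=[65,0,0],seathandle=[205,0,36]).items(): print(n,place(x,y,a,L).round(1))
up=pz([[233,38],[612,247],[455,540],[72,322],[628,444]])
P=[[-95,72,42],[95,72,42],[95,-72,42],[-95,-72,42],[140,0,41]]
rp=lambda v:(proj(top,place(*v,P))-up).ravel()
r=least_squares(rp,[515,-200,-2]); print(r.x,rp(r.x).reshape(-1,2).round(2)); print("panhandle",place(*r.x,[140,0,36]), "corner",place(*r.x,[[-95,72,42],[95,72,42],[95,-72,42],[-95,-72,42]]).round(0))
for n,u,z in [("jar",(228,281),80),("tin",(157,269),102),("meter",(487,220),43),("boxcorner",(363,193),80),("benchfront",(250,355),0),("benchfront2",(320,342),0),("benchfrontleft",(140,385),0),("benchR",(565,275),0),("stackL",(360,192),0),("pliers",(295,305),10),("scrdr",(380,310),10),("boxcorn-lowmid",(480,170),0)]: print(n,world_at(top,u,z).round(0))
E
```

```text
[568.49084011 143.41599654  -1.86989099  95.14520409  90.70638722]
[[-0.1  0.1]
 [-0.4  0.4]
 [ 0.2  0.6]
 [-0.3  0.1]
 [-0.6  0. ]
 [-0.9  0. ]
 [-0.6 -0.2]
 [ 0.8  0.4]
 [ 0.9  0.6]
 [ 1.   0.4]
 [ 0.9 -0.4]
 [-0.1 -1. ]
 [ 0.6 -0.1]]
handle [[600.9 248.5 235. ]]
knob [[446.2 181.1 249. ]]
seat [[549.3  81.3   0. ]]
seathandle [[508.1 -52.5  36. ]]
[ 514.39859231 -194.41270685   -2.07160398] [[-0.18 -0.14]
 [ 0.54  0.25]
 [ 0.06 -0.29]
 [-0.27  0.18]
 [-0.15 -0.  ]]
panhandle [[ 447.17980912 -317.22001602   36.        ]] corner [[ 623. -146.   42.]
 [ 532. -312.   42.]
 [ 406. -243.   42.]
 [ 497.  -77.   42.]]
jar [396. 172.  80.]
tin [423. 347. 102.]
meter [ 564. -492.   43.]
boxcorner [ 625. -168.   80.]
benchfront [205. 122.   0.]
benchfront2 [242. -62.   0.]
benchfrontleft [124. 409.   0.]
benchR [ 425. -707.    0.]
stackL [ 643. -164.    0.]
pliers [337.   5.  10.]
scrdr [ 327. -218.   10.]
boxcorn-lowmid [ 706. -487.    0.]
```

Request:
carry_out --pt "0.029 -0.027 0.016 0 0 0" --pt "0.029 -0.027 0.016 0 0 0" --pt "0.029 -0.027 0.016 0 0 0" --pt "0.029 -0.027 0.016 0 0 0" --pt "0.029 -0.027 0.016 0 0 0" --pt "0.029 -0.027 0.016 0 0 0" --pt "0.029 -0.027 0.016 0 0 0" --pt "0.013 -0.04 0 0 0 -0.93" --pt "0.013 -0.04 0 0 0 -0.93" --pt "0.013 -0.04 0 0 0 -0.93" --pt "0.013 -0.04 0 0 0 -0.93" --pt "0.013 -0.04 0 0 0 -0.93" --fingers 0.42

```text
t: 2.95
eef_pos: [475.3, 199.1, 326.9]
tcp_rot: [3.141, 0.0, 2.722]
ft_force: [-0.8, 0.6, 0.4]
opening: 0.417
```

Request:
carry_out --pt "0.013 -0.04 0 0 0 -0.93" --pt "0.013 -0.04 0 0 0 -0.93" --pt "-0.007 -0.045 0 0 0 -0.93" --pt "-0.007 -0.045 0 0 0 -0.93" --pt "-0.007 -0.045 0 0 0 -0.93" --pt "-0.007 -0.045 0 0 0 0" --pt "-0.007 -0.045 0 0 0 0" --pt "-0.007 -0.045 -0.02 0 0 0" --pt "-0.003 -0.042 -0.025 0 0 0" --pt "-0.003 -0.042 -0.025 0 0 0" --pt "-0.003 -0.042 -0.025 0 0 0" --pt "-0.003 -0.042 -0.025 0 0 0"

```text
t: 4.15
eef_pos: [446.7, -319.1, 205.8]
tcp_rot: [-3.142, 0.001, 2.641]
ft_force: [1.1, 0.5, 0.2]
opening: 0.418
```

Request:
carry_out --pt "0 0 -0.03 0 0 0" --pt "0 0 -0.03 0 0 0" --pt "0 0 0 0 0 0"

```text
t: 4.45
eef_pos: [445.7, -316.6, 143.6]
tcp_rot: [3.14, -0.006, 2.641]
ft_force: [-0.5, -0.1, 1.2]
opening: 0.418
```

```bash
cat >> h.py <<'E'
def wristT(st,p):
    T=np.eye(4); T[:3,:3]=R.from_euler("xyz",st["tcp_rot"]).as_matrix(); T[:3,3]=st["eef_pos"]
    q=dict(p); q["T"]=T@p["mount"]; return q
E
python3 - <<'E'
from cell import env
from h import *
import cv2
st=env.state(); w=env.read_camera("wrist"); q=wristT(st,w)
print(st["eef_pos"],st["tcp_rot"],st["ft_force"],st["opening"],st["t"])
c=w["color"][:,:,::-1].copy()
B=place(514.4,-194.4,-2.0716,[[140,-40,36],[140,0,41],[140,40,36]])
uv=proj(q,B); print(uv)
for u in uv: cv2.circle(c,tuple(int(v) for v in u),3,(0,0,255),-1)
cv2.imwrite("pics/w1.png",c)
print(env.search_frame("pan_handle",w))
E
```

```text
[ 445.71412077 -316.57238661  143.57895672] [ 3.14004516 -0.00584619  2.64067035] [-0.45768304 -0.1359608   1.16287444] 0.4184410144084009 4.45
[[318.93594179 177.88808686]
 [318.97507096 236.18921255]
 [319.030958   287.01584728]]
[{'point': [507.3, -188.1, 1.2], 'score': 0.66}]
```

View pics/w1.png

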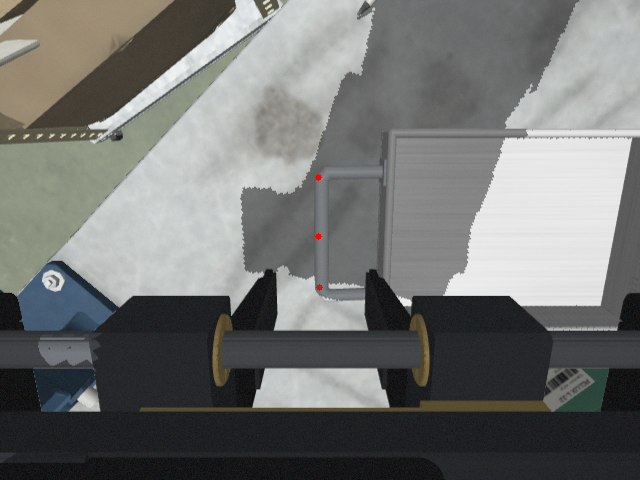

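Request:
carry_out --pt "0 0 -0.035 0 0 0" --pt "0 0 -0.035 0 0 0" --pt "0 0 -0.035 0 0 0" --pt "0 0 -0.015 0 0 0" --pt "0 0 -0.007 0 0 0" --pt "0 0 0 0 0 0"

```text
t: 5.15
eef_pos: [447.8, -317.6, 20.5]
tcp_rot: [-3.141, 0.001, 2.642]
ft_force: [-0.3, -0.6, 0.9]
opening: 0.421
```

Request:
carry_out --pt "0 0 0 0 0 0" --pt "0 0 0 0 0 0" --pt "0 0 0 0 0 0" --pt "0 0 0 0 0 0" --pt "0 0 0 0 0 0" --fingers 0

```text
t: 5.65
eef_pos: [447.3, -317.3, 20.1]
tcp_rot: [3.142, 0.001, 2.641]
ft_force: [-0.1, 1.4, 5.2]
opening: 0.099
```

Request:
carry_out --pt "0.0016 0.0109 0 0 0 0.963" --pt "0.0016 0.0109 0 0 0 0.963" --pt "0.0016 0.0109 0 0 0 0.963" --pt "0.0016 0.0109 0 0 0 0.963" --pt "0.0016 0.0109 0 0 0 0.963" --pt "0.0016 0.0109 0 0 0 0.963" --pt "0.0016 0.0109 0 0 0 0.963" --pt "0.0016 0.0109 0 0 0 0.963" --pt "0.0016 0.0109 0 0 0 0.963" --pt "0.0016 0.0109 0 0 0 0.963" --pt "0.0016 0.0109 0 0 0 0.963" --pt "0.0016 0.0109 0 0 0 0.963"

```text
t: 6.85
eef_pos: [466.9, -186.1, 20.1]
tcp_rot: [-3.141, 0.002, 2.845]
ft_force: [-0.6, -5.1, 5.3]
opening: 0.099
```

Run:
```python
from cell import env
from h import *
import cv2
print(env.state()["eef_pos"],env.state()["tcp_rot"])
top=env.read_camera("top"); s=env.read_camera("side")
c=cv2.resize(top["color"][150:300,200:400,::-1],(800,600),interpolation=cv2.INTER_CUBIC)
cv2.imwrite("pics/t2.png",c)
cv2.imwrite("pics/s2.png",cv2.resize(s["color"][180:340,215:415,::-1],(750,600),interpolation=cv2.INTER_CUBIC))
```

```text
[ 466.92338882 -186.14924891   20.0973851 ] [-3.14107304e+00  1.85986691e-03  2.84457378e+00]
```

View pics/t2.png

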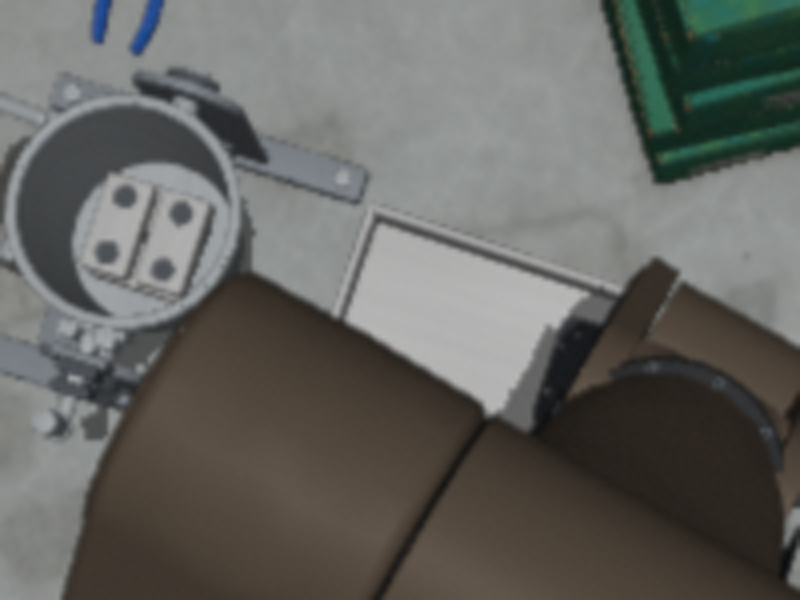

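View pics/s2.png

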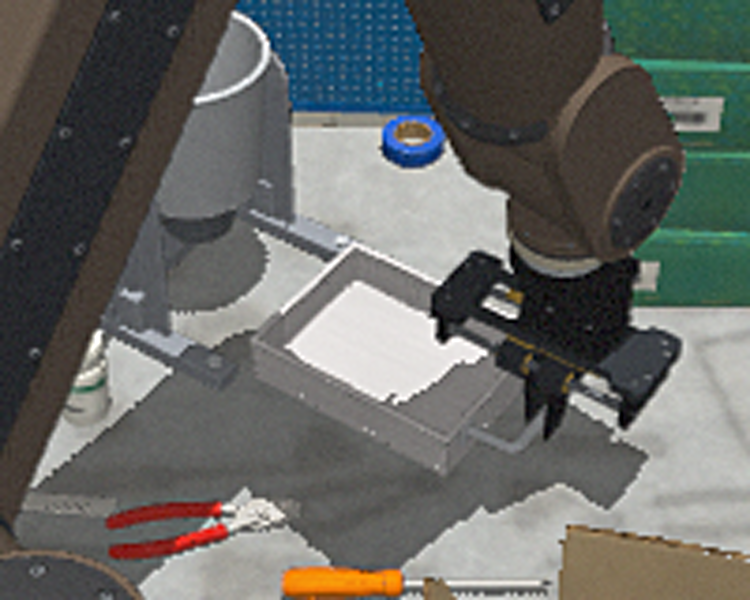

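Request:
carry_out --pt "0.0035 0.0115 0 0 0 0" --pt "0.0035 0.0115 0 0 0 0" --pt "0.0035 0.0115 0 0 0 0" --pt "0.0035 0.0115 0 0 0 0" --pt "0.0035 0.0115 0 0 0 0" --pt "0.0035 0.0115 0 0 0 0"

```text
t: 7.55
eef_pos: [487.5, -117.5, 20.1]
tcp_rot: [-3.141, 0.001, 2.844]
ft_force: [-2.2, -7.9, 8.2]
opening: 0.098
```

Run:
```python
from cell import env
from h import *
import cv2
st=env.state(); print(st["eef_pos"],st["tcp_rot"],st["ft_force"])
top=env.read_camera("top"); s=env.read_camera("side")
X,Y,A=568.5,143.4,-1.870
d=np.array([np.cos(A),np.sin(A)])
ex=st["eef_pos"][:2]-[X,Y]; lx=ex@d; ly=ex@[-d[1],d[0]]; print("handle in polisher",lx,ly)
P=np.r_[[[lx-235,72,42],[lx-45,72,42],[lx-45,-72,42],[lx-235,-72,42],[100,78,18],[100,-78,18]]]
for n,p,(x0,y0,w,hh,k) in [("t3",top,(200,150,200,150,4)),("s3",s,(215,180,200,150,4))]:
    c=cv2.resize(p["color"][y0:y0+hh,x0:x0+w,::-1],(800,600),interpolation=cv2.INTER_CUBIC)
    for u in proj(p,place(X,Y,A,P)): cv2.circle(c,tuple(int(v) for v in (u-[x0,y0]+.5)*k),3,(0,0,255),-1)
    cv2.imwrite(f"pics/{n}.png",c)
```

```text
[ 487.46021211 -117.48571543   20.05622756] [-3.14100881e+00  7.45344830e-04  2.84378853e+00] [-2.23997452 -7.93356841  8.22626964]
handle in polisher 273.18219426121397 -0.5408083510805406
```

View pics/t3.png

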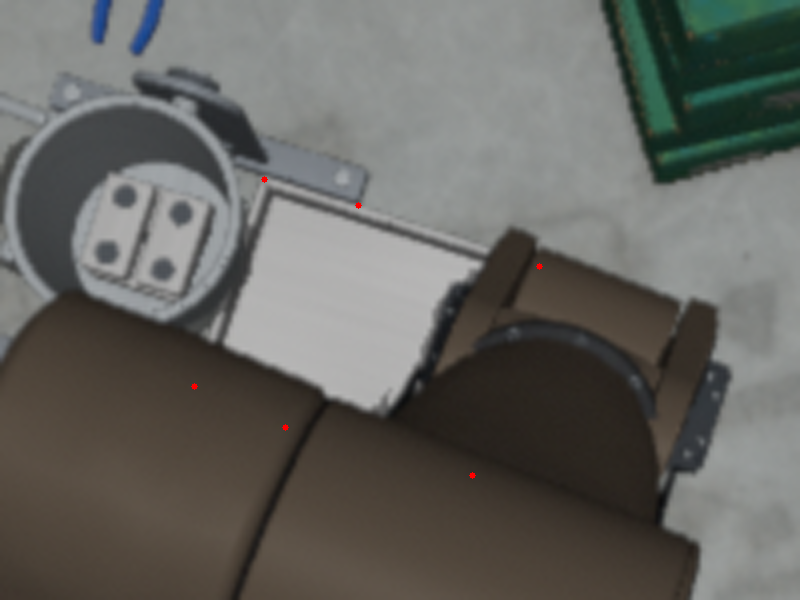

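View pics/s3.png

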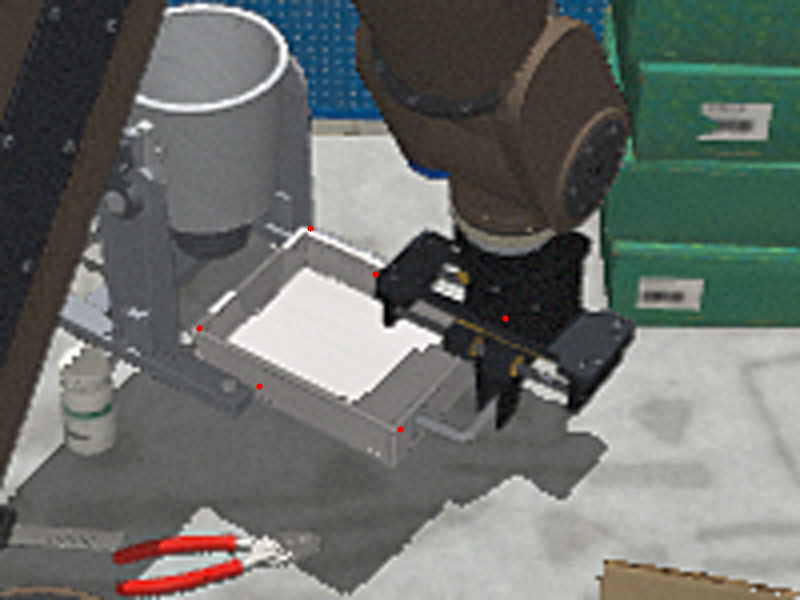

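Request:
carry_out --pt "0.0035 0.0115 0 0 0 0" --pt "0.0035 0.0115 0 0 0 0" --pt "0.0035 0.0115 0 0 0 0" --pt "0.0035 0.0115 0 0 0 0" --pt "0.0018 0.0057 0 0 0 0" --pt "0.0009 0.0029 0 0 0 0" --pt "0.0009 0.0029 0 0 0 0"

```text
t: 8.35
eef_pos: [504.8, -60.2, 20.1]
tcp_rot: [-3.141, 0.0, 2.844]
ft_force: [-2.8, -9.3, 9.1]
opening: 0.094
```

Request:
carry_out --pt "0.0009 0.0029 0 0 0 0" --pt "0.0006 0.0019 0 0 0 0" --pt "0.0003 0.001 0 0 0 0"

```text
t: 8.65
eef_pos: [506.5, -54.5, 20.1]
tcp_rot: [-3.141, 0.0, 2.844]
ft_force: [-2.0, -9.1, 8.6]
opening: 0.094
```

Request:
carry_out --pt "0.0006 0.0019 0 0 0 0" --pt "0.0003 0.001 0 0 0 0" --pt "0 0 0 0 0 0"

```text
t: 8.95
eef_pos: [507.4, -51.6, 20.1]
tcp_rot: [-3.141, 0.0, 2.844]
ft_force: [-2.1, -6.8, 9.3]
opening: 0.097
```

Request:
carry_out --pt "0.0003 0.001 0 0 0 0" --pt "0.0003 0.001 0 0 0 0" --pt "0 0 0 0 0 0"

```text
t: 9.25
eef_pos: [507.3, -51.3, 20.0]
tcp_rot: [-3.139, -0.001, 2.844]
ft_force: [-9.2, -27.4, 12.0]
opening: 0.096
```

Request:
carry_out --pt "-0.0004 -0.0012 0 0 0 0" --pt "0 0 0 0 0 0" --pt "0 0 0 0 0 0" --pt "0 0 0 0 0 0" --pt "0 0 0 0 0 0" --fingers 0.42

```text
t: 9.75
eef_pos: [507.7, -50.2, 19.5]
tcp_rot: [3.141, -0.0, 2.844]
ft_force: [-0.1, -0.2, 0.2]
opening: 0.407
```

Request:
carry_out --pt "0 0 0.02 0 0 0" --pt "0 0 0.045 0 0 0" --pt "0 0 0.045 0 0 0" --pt "0 0 0.045 0 0 0" --pt "0 0 0.045 0 0 0" --pt "0 0 0.045 0 0 0" --pt "0 0 0.045 0 0 0" --pt "-0.0102 0.0388 0 0 0 0" --pt "-0.0102 0.0388 0 0 0 0" --pt "-0.0102 0.0388 0 0 0 0" --pt "-0.0102 0.0388 0 0 0 0" --pt "-0.0102 0.0388 0 0 0 0"

```text
t: 10.95
eef_pos: [456.0, 145.0, 309.7]
tcp_rot: [3.141, -0.0, 2.843]
ft_force: [1.4, 0.3, 0.3]
opening: 0.42
```

Request:
carry_out --pt "-0.0102 0.0388 0 0 0 0" --pt "0 0 0 0 0 0" --pt "0 0 0 0 0 0"

```text
t: 11.25
eef_pos: [446.2, 182.9, 309.6]
tcp_rot: [-3.141, -0.0, 2.846]
ft_force: [-0.1, -0.2, 0.2]
opening: 0.422
```

Run:
```python
from cell import env
from h import *
import cv2
st=env.state(); w=env.read_camera("wrist"); q=wristT(st,w)
print(st["eef_pos"],st["tcp_rot"],st["ft_force"],st["opening"],st["t"])
c=w["color"][:,:,::-1].copy()
X,Y,A=568.5,143.4,-1.870
for u in proj(q,place(X,Y,A,[[0,-128,261],[-110,0,241],[-30,-72,42],[-30,0,42],[160,0,42]])): print(u);cv2.circle(c,tuple(int(v) for v in u),3,(0,0,255),-1)
cv2.imwrite("pics/w4.png",c)
top=env.read_camera("top"); s=env.read_camera("side")
for n,p,(x0,y0) in [("t4",top,(170,150)),("s4",s,(205,160))]:
    c=cv2.resize(p["color"][y0:y0+150,x0:x0+200,::-1],(800,600),interpolation=cv2.INTER_CUBIC)
    for u in proj(p,place(X,Y,A,[[-30,72,42],[160,72,42],[160,-72,42],[-30,-72,42],[205,0,41],[0,-128,261]])): cv2.circle(c,tuple(int(v) for v in (u-[x0,y0]+.5)*4),3,(0,0,255),-1)
    cv2.imwrite(f"pics/{n}.png",c)
```

```text
[446.22249735 182.91674772 309.55843871] [-3.14139087e+00 -1.35339584e-04  2.84554629e+00] [-0.06711837 -0.24564338  0.20278206] 0.4222574398030697 11.25
[316.07721404 257.91959991]
[473.7434785  423.67285293]
[344.66501253 244.17796753]
[343.50454567 303.11004919]
[181.40288052 302.63051199]
```

View pics/w4.png

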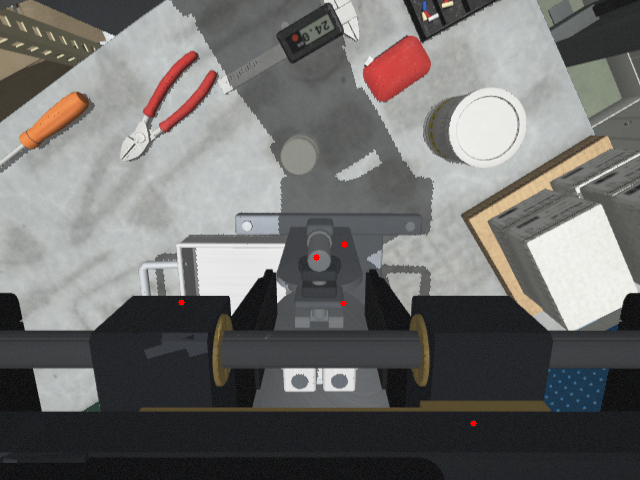

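View pics/t4.png

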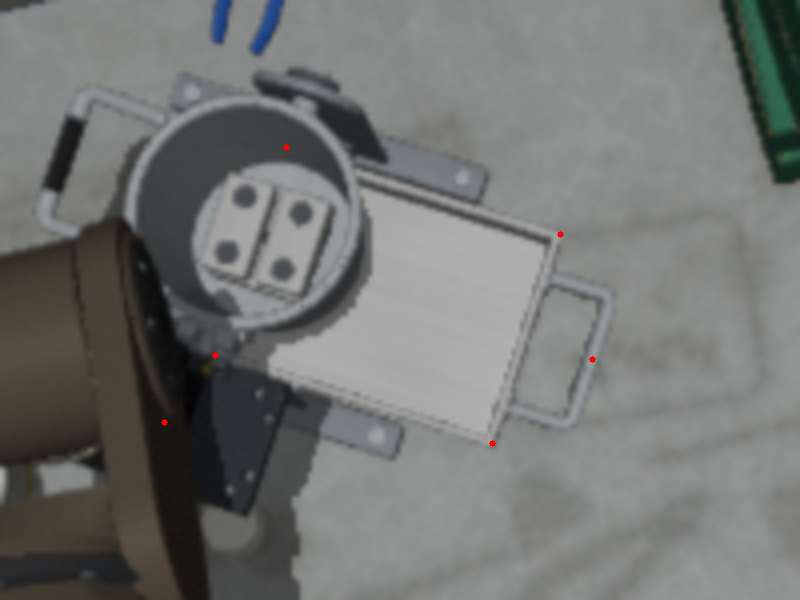

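View pics/s4.png

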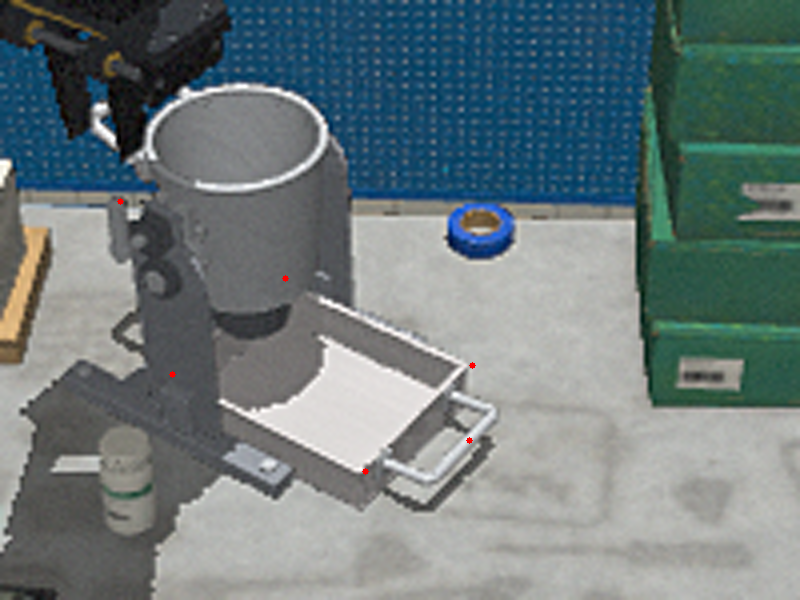

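Request:
carry_out --pt "0 0 -0.03 0 0 0" --pt "0 0 -0.03 0 0 0" --pt "0 0 -0.015 0 0 0" --pt "0 0 -0.005 0 0 0" --pt "0 0 0 0 0 0"

```text
t: 11.9
eef_pos: [446.9, 181.6, 229.5]
tcp_rot: [-3.141, -0.001, 2.842]
ft_force: [1.2, -0.4, 0.0]
opening: 0.421
```

Request:
carry_out --pt "0 0 0 0 0 0" --pt "0 0 0 0 0 0" --pt "0 0 0 0 0 0" --pt "0 0 0 0 0 0" --pt "0 0 0 0 0 0" --fingers 0

```text
t: 12.4
eef_pos: [446.5, 181.8, 230.1]
tcp_rot: [-3.141, 0.0, 2.844]
ft_force: [-2.3, -5.3, 5.2]
opening: 0.141
```

Request:
carry_out --pt "-0.0029 0.0009 0 0 0 0" --pt "-0.0048 0.0015 0 0 0 0" --pt "-0.0048 0.0015 0 0 0 0" --pt "-0.0048 0.0015 0 0 0 0" --pt "-0.0038 0.0012 0 0 0 0" --pt "-0.0019 0.0006 0 0 0 0" --pt "-0.001 0.0003 0 0 0 0" --pt "-0.0005 0.0002 0 0 0 0" --pt "0 0 0 0 0 0"

```text
t: 13.3
eef_pos: [422.5, 189.3, 230.1]
tcp_rot: [-3.141, 0.002, 2.844]
ft_force: [2.6, -6.7, 2.6]
opening: 0.138
```

Request:
carry_out --pt "0 0 0 0 0 0" --pt "0 0 0 0 0 0" --pt "0 0 0 0 0 0" --pt "0 0 0 0 0 0" --pt "0 0 0.03 0 0 0" --pt "0 0 0.045 0 0 0" --pt "0 0 0.01 0 0 0" --pt "0.0446 0.0152 0 0 0 0" --pt "0.0446 0.0152 0 0 0 0" --pt "0.0446 0.0152 0 0 0 0" --pt "0.0446 0.0152 0 0 0 0" --pt "0 0 0 0 0 0" --fingers 0.42

```text
t: 14.5
eef_pos: [604.1, 251.8, 311.6]
tcp_rot: [-3.141, -0.002, 2.843]
ft_force: [-1.5, -1.0, -1.0]
opening: 0.418
```

Run:
```python
from cell import env
from h import *
import cv2
st=env.state(); w=env.read_camera("wrist"); q=wristT(st,w)
print(st["eef_pos"],st["tcp_rot"],st["ft_force"],st["opening"],st["t"])
c=w["color"][:,:,::-1].copy()
X,Y,A=568.5,143.4,-1.870
for u in proj(q,place(X,Y,A,[[0,-153,261],[-110,0,241.5],[-110,-35,241.5],[-110,35,241.5]])): print(u);cv2.circle(c,tuple(int(v) for v in u),3,(0,0,255),-1)
cv2.imwrite("pics/w5.png",c)
s=env.read_camera("side")
cv2.imwrite("pics/s5.png",cv2.resize(s["color"][140:290,185:385,::-1],(800,600),interpolation=cv2.INTER_CUBIC))
```

```text
[604.07650851 251.81248656 311.55125917] [-3.14057784e+00 -1.82549434e-03  2.84287280e+00] [-1.52840601 -0.95493715 -0.95851052] 0.4181690123134623 14.5
[ 78.46026394 -55.63682756]
[312.68912281 243.27917861]
[312.4387571 186.8264835]
[312.92203477 295.79638395]
```

View pics/w5.png

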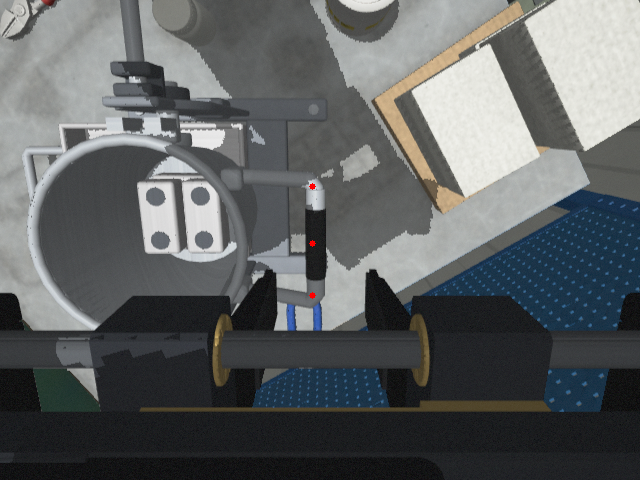

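View pics/s5.png

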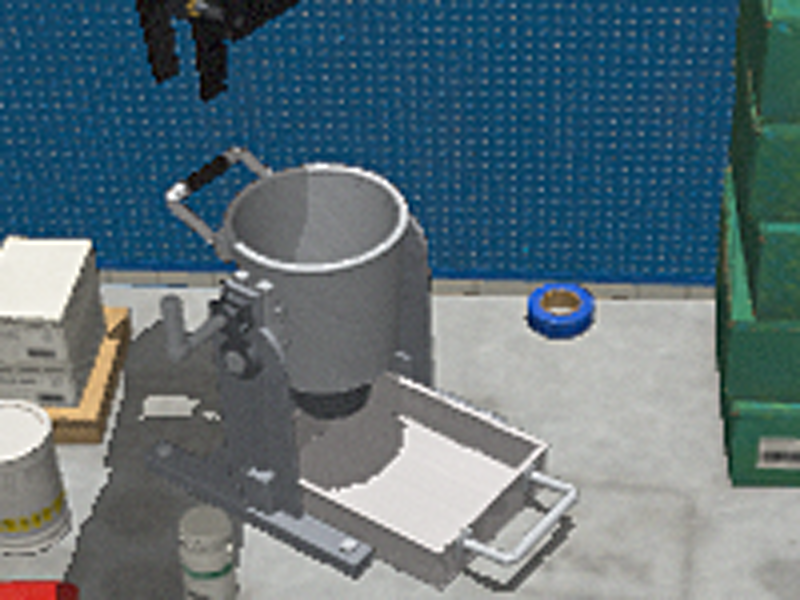

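Request:
carry_out --pt "0 0 -0.035 0 0 0" --pt "0 0 -0.035 0 0 0" --pt "0 0 -0.015 0 0 0" --pt "0 0 -0.01 0 0 0" --pt "0 0 -0.004 0 0 0" --pt "0 0 0 0 0 0"

```text
t: 15.2
eef_pos: [600.3, 250.8, 216.3]
tcp_rot: [3.141, 0.001, 2.843]
ft_force: [-0.1, 0.1, 0.5]
opening: 0.419
```

Request:
carry_out --pt "0 0 0 0 0 0" --pt "0 0 0 0 0 0" --pt "0 0 0 0 0 0" --pt "0 0 0 0 0 0" --pt "0 0 0 0 0 0" --fingers 0

```text
t: 15.7
eef_pos: [600.2, 249.5, 216.0]
tcp_rot: [-3.139, -0.0, 2.843]
ft_force: [-3.3, -7.7, 3.1]
opening: 0.128
```

Run:
```python
import numpy as np
d=np.array([np.cos(-1.87),np.sin(-1.87)]); r=np.hypot(110,65); p0=np.arctan2(65,-110)
th=np.r_[np.linspace(0,1.5,13),np.linspace(1.5,2.25,13)[1:]]
x=r*np.cos(p0-th); z=r*np.sin(p0-th)
w=np.c_[np.outer(x-x[0],d),z-z[0]]
q=np.round(w,1); dd=np.diff(q,axis=0)/1000
print(np.round(dd,4).tolist()); print(w[[12,-1]].round(1))
```

```text
[[-0.0026, -0.0086, 0.0132], [-0.0031, -0.01, 0.012], [-0.0036, -0.0115, 0.0106], [-0.0039, -0.0125, 0.009], [-0.0041, -0.0136, 0.0073], [-0.0045, -0.0143, 0.0054], [-0.0045, -0.0149, 0.0036], [-0.0047, -0.0152, 0.0016], [-0.0047, -0.0152, -0.0004], [-0.0047, -0.0151, -0.0024], [-0.0045, -0.0147, -0.0044], [-0.0043, -0.014, -0.0062], [-0.0021, -0.0068, -0.0038], [-0.002, -0.0064, -0.0042], [-0.0019, -0.0062, -0.0046], [-0.0019, -0.006, -0.005], [-0.0017, -0.0056, -0.0055], [-0.0016, -0.0053, -0.0057], [-0.0015, -0.0049, -0.0061], [-0.0014, -0.0045, -0.0064], [-0.0013, -0.0042, -0.0067], [-0.0012, -0.0037, -0.007], [-0.001, -0.0034, -0.0072], [-0.0009, -0.0029, -0.0073]]
[[ -49.2 -159.6   49.3]
 [ -67.7 -219.5  -20.2]]
```

Request:
carry_out --pt "-0.0026 -0.0086 0.0132 0 0 0" --pt "-0.0031 -0.01 0.012 0 0 0" --pt "-0.0036 -0.0115 0.0106 0 0 0" --pt "0 0 0 0 0 0"

```text
t: 16.1
eef_pos: [591.0, 219.5, 253.9]
tcp_rot: [3.14, 0.002, 2.842]
ft_force: [-1.6, 2.0, 3.6]
opening: 0.128
```

Request:
carry_out --pt "-0.0039 -0.0125 0.009 0 0 0" --pt "-0.0041 -0.0136 0.0073 0 0 0" --pt "-0.0045 -0.0143 0.0054 0 0 0" --pt "-0.0045 -0.0149 0.0036 0 0 0" --pt "-0.0047 -0.0152 0.0016 0 0 0" --pt "-0.0047 -0.0152 -0.0004 0 0 0" --pt "-0.0047 -0.0151 -0.0024 0 0 0" --pt "0 0 0 0 0 0"

```text
t: 16.9
eef_pos: [559.7, 118.8, 277.0]
tcp_rot: [3.141, 0.001, 2.842]
ft_force: [-3.7, -0.2, 8.9]
opening: 0.127
```

Run:
```python
from cell import env
import cv2
print(env.state()["eef_pos"],env.state()["ft_force"])
for n,k,(x0,y0) in [("t6","top",(170,150)),("s6","side",(205,160))]:
    cv2.imwrite(f"pics/{n}.png",cv2.resize(env.read_camera(k)["color"][y0:y0+150,x0:x0+200,::-1],(800,600),interpolation=cv2.INTER_CUBIC))
```

```text
[559.68889003 118.80359683 277.04271339] [-3.71468028 -0.19814513  8.87537101]
```

View pics/s6.png

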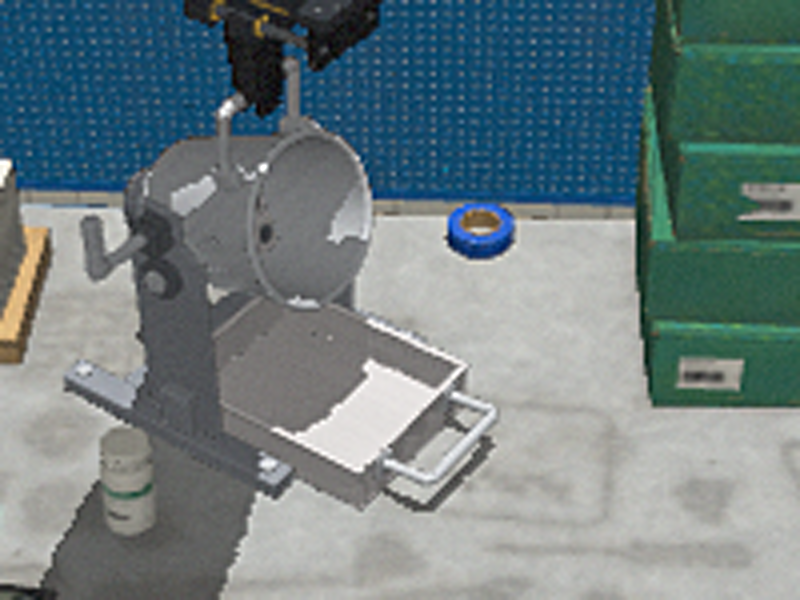

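View pics/t6.png

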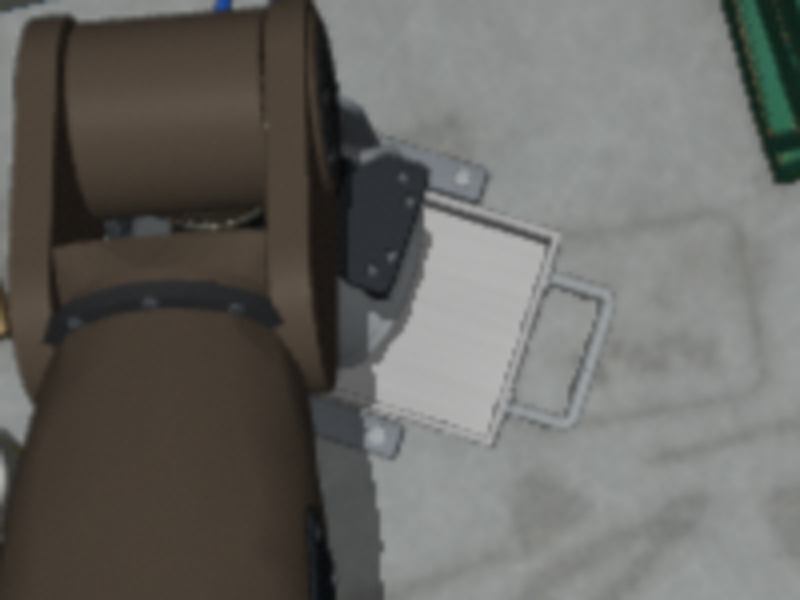

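Request:
carry_out --pt "-0.0023 -0.0074 -0.0022 0 0 0" --pt "-0.0022 -0.0073 -0.0022 0 0 0" --pt "-0.0022 -0.007 -0.0031 0 0 0" --pt "-0.0021 -0.007 -0.0031 0 0 0" --pt "-0.001 -0.0034 -0.0019 0 0 0" --pt "-0.0011 -0.0034 -0.0019 0 0 0" --pt "-0.001 -0.0032 -0.0021 0 0 0" --pt "-0.001 -0.0032 -0.0021 0 0 0" --pt "-0.001 -0.0031 -0.0023 0 0 0" --pt "-0.0009 -0.0031 -0.0023 0 0 0" --pt "-0.001 -0.003 -0.0025 0 0 0" --pt "-0.0009 -0.003 -0.0025 0 0 0"

```text
t: 18.2
eef_pos: [543.3, 66.1, 247.9]
tcp_rot: [3.14, 0.0, 2.843]
ft_force: [-2.0, 3.9, 5.0]
opening: 0.13
```

Request:
carry_out --pt "-0.0009 -0.0028 -0.0028 0 0 0" --pt "-0.0008 -0.0028 -0.0027 0 0 0" --pt "-0.0008 -0.0027 -0.0029 0 0 0" --pt "-0.0008 -0.0026 -0.0028 0 0 0" --pt "-0.0008 -0.0025 -0.0031 0 0 0" --pt "-0.0007 -0.0024 -0.003 0 0 0" --pt "-0.0007 -0.0023 -0.0032 0 0 0" --pt "-0.0007 -0.0022 -0.0032 0 0 0" --pt "-0.0007 -0.0021 -0.0034 0 0 0" --pt "-0.0006 -0.0021 -0.0033 0 0 0" --pt "-0.0012 -0.0037 -0.007 0 0 0" --pt "0 0 0 0 0 0"

```text
t: 19.4
eef_pos: [534.3, 37.1, 209.0]
tcp_rot: [-3.141, -0.001, 2.843]
ft_force: [-2.3, 0.9, -0.7]
opening: 0.13
```

Run:
```python
from cell import env
import cv2
print(env.state()["eef_pos"],env.state()["ft_force"])
for n,k,(x0,y0) in [("t7","top",(170,150)),("s7","side",(205,160))]:
    cv2.imwrite(f"pics/{n}.png",cv2.resize(env.read_camera(k)["color"][y0:y0+150,x0:x0+200,::-1],(800,600),interpolation=cv2.INTER_CUBIC))
```

```text
[534.34130753  37.10869888 209.04982482] [-2.30304125  0.9222474  -0.65761774]
```

View pics/s7.png

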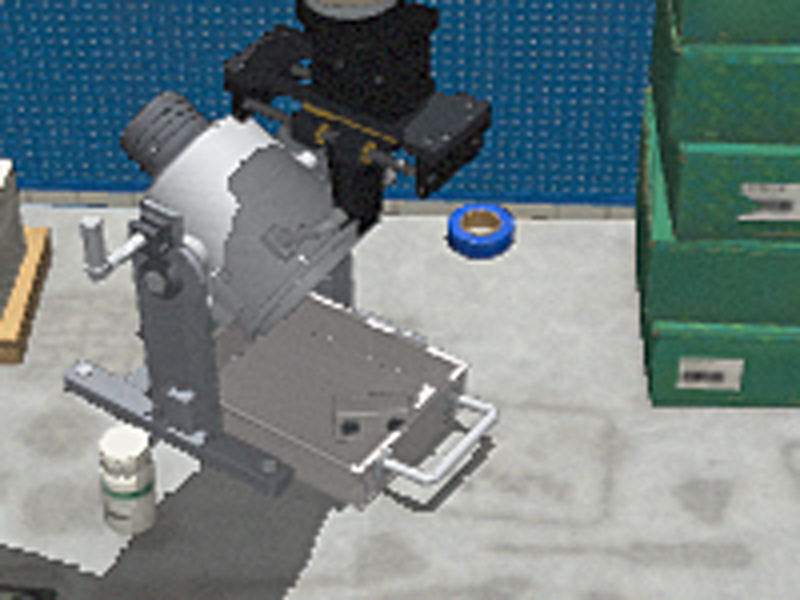

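View pics/t7.png

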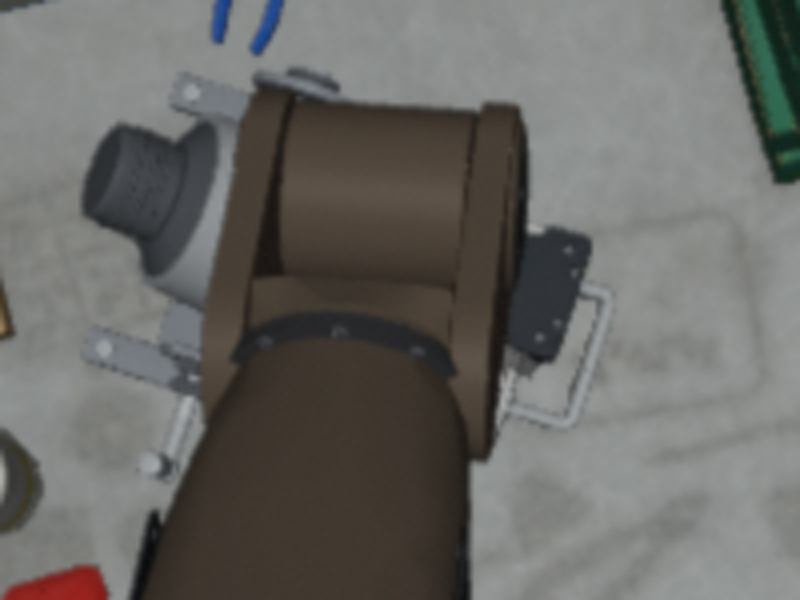

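Request:
carry_out --pt "-0.001 -0.0034 -0.0072 0 0 0" --pt "-0.0005 -0.0018 -0.0045 0 0 0" --pt "-0.0003 -0.001 -0.0025 0 0 0" --pt "0 0 0 0 0 0" --pt "0 0 0 0 0 0" --pt "0 0 0 0 0 0" --pt "0 0 0 0 0 0"

```text
t: 20.2
eef_pos: [532.7, 31.4, 195.7]
tcp_rot: [-3.141, -0.001, 2.843]
ft_force: [-5.4, 0.2, 1.4]
opening: 0.128
```

Run:
```python
from cell import env
import cv2
print(env.state()["eef_pos"],env.state()["ft_force"])
p=env.read_camera("side")
print(env.search_frame("block_0",p))
cv2.imwrite("pics/s8.png",cv2.resize(p["color"][220:295,250:350,::-1],(800,600),interpolation=cv2.INTER_CUBIC))
w=env.read_camera("wrist"); cv2.imwrite("pics/w8.png",w["color"][:,:,::-1])
```

```text
[532.67478944  31.35064908 195.68621844] [-5.4030626   0.21569237  1.39436742]
[{'point': [546.9, 112.0, 23.2], 'score': 0.64}, {'point': [551.0, 52.8, 46.3], 'score': 0.49}, {'point': [522.9, 27.7, 35.3], 'score': 0.47}, {'point': [488.2, 66.7, 32.1], 'score': 0.4}]
```

View pics/s8.png

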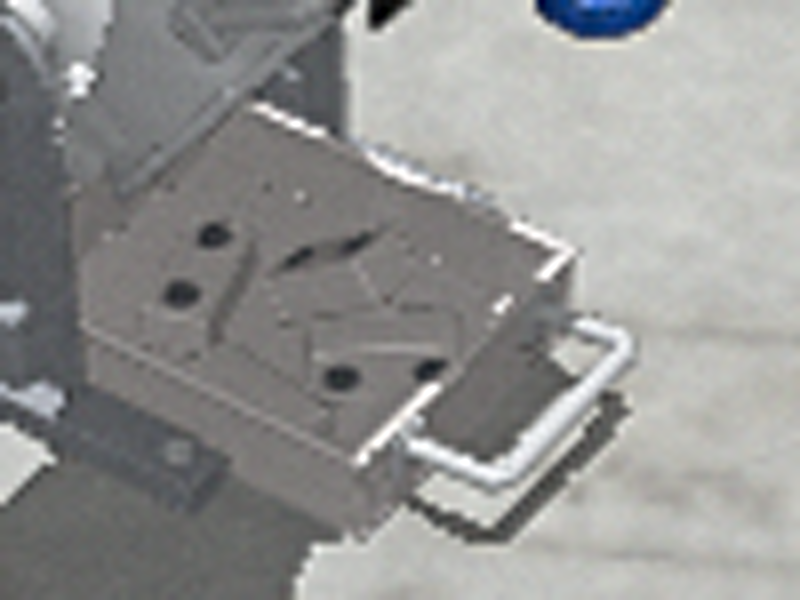

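View pics/w8.png

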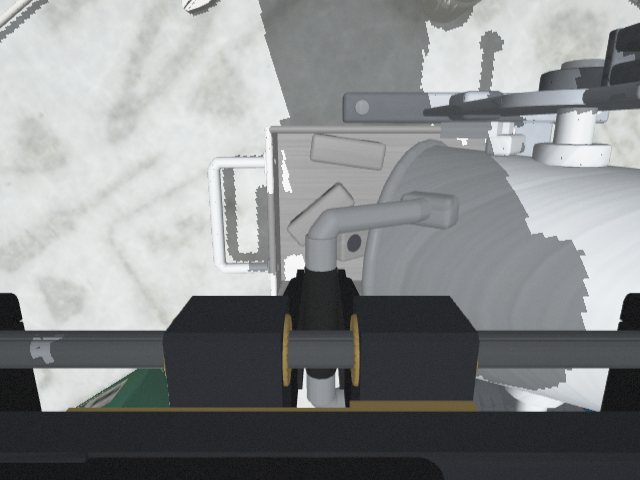

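Request:
carry_out --pt "0.0019 0.0063 0.0145 0 0 0" --pt "0.0025 0.0079 0.0137 0 0 0" --pt "0.0029 0.0094 0.0125 0 0 0" --pt "0.0033 0.0109 0.0112 0 0 0" --pt "0.0038 0.0122 0.0096 0 0 0" --pt "0.0041 0.0132 0.008 0 0 0" --pt "0.0043 0.014 0.0062 0 0 0" --pt "0.0045 0.0147 0.0044 0 0 0" --pt "0.0047 0.0151 0.0024 0 0 0" --pt "0.0047 0.0152 0.0004 0 0 0" --pt "0.0047 0.0152 -0.0016 0 0 0" --pt "0.0045 0.0149 -0.0036 0 0 0"

```text
t: 21.55
eef_pos: [580.2, 180.8, 274.0]
tcp_rot: [3.141, 0.003, 2.843]
ft_force: [5.1, -4.6, 2.3]
opening: 0.127
```

Request:
carry_out --pt "0.0045 0.0143 -0.0054 0 0 0" --pt "0.0041 0.0136 -0.0073 0 0 0" --pt "0.0039 0.0125 -0.009 0 0 0" --pt "0.0036 0.0115 -0.0106 0 0 0" --pt "0.0016 0.005 -0.006 0 0 0" --pt "0.0015 0.005 -0.006 0 0 0" --pt "0.0013 0.0043 -0.0066 0 0 0" --pt "0 0 0 0 0 0"

```text
t: 22.35
eef_pos: [600.4, 247.2, 221.6]
tcp_rot: [3.141, 0.002, 2.843]
ft_force: [5.8, -2.7, -2.1]
opening: 0.129
```

Request:
carry_out --pt "0.0006 0.0018 -0.003 0 0 0" --pt "0.0004 0.0014 -0.0023 0 0 0" --pt "0 0 0 0 0 0"

```text
t: 22.65
eef_pos: [601.1, 249.3, 217.9]
tcp_rot: [-3.141, 0.002, 2.843]
ft_force: [0.9, -8.2, 8.2]
opening: 0.13
```

Request:
carry_out --pt "0.0003 0.0009 -0.0015 0 0 0" --pt "0 0 0 0 0 0"

```text
t: 22.85
eef_pos: [601.2, 249.3, 217.7]
tcp_rot: [-3.14, 0.003, 2.843]
ft_force: [-5.4, -13.6, 18.4]
opening: 0.128
```

Request:
carry_out --pt "0.0002 0.0006 -0.001 0 0 0" --pt "0 0 0 0 0 0"

```text
t: 23.05
eef_pos: [601.2, 249.4, 217.6]
tcp_rot: [-3.139, 0.003, 2.843]
ft_force: [-8.2, -18.2, 25.8]
opening: 0.13
```

Request:
carry_out --pt "-0.0003 -0.001 0.0017 0 0 0" --pt "0 0 0 0 0 0" --pt "0 0 0 0 0 0" --pt "0 0 0 0 0 0" --pt "0 0 0.03 0 0 0" --pt "0 0 0.045 0 0 0" --pt "0 0 0.02 0 0 0" --pt "-0.0446 -0.0152 0 0 0 0" --pt "-0.0446 -0.0152 0 0 0 0" --pt "-0.0446 -0.0152 0 0 0 0" --pt "-0.0446 -0.0152 0 0 0 0" --pt "0 0 0 0 0 0" --fingers 0.42

```text
t: 24.25
eef_pos: [417.7, 188.6, 311.8]
tcp_rot: [-3.141, -0.001, 2.844]
ft_force: [-0.9, 0.1, 0.3]
opening: 0.419
```

Run:
```python
from cell import env
from h import *
import cv2
st=env.state(); w=env.read_camera("wrist"); q=wristT(st,w)
print(st["eef_pos"],st["tcp_rot"],st["ft_force"],st["opening"],st["t"])
c=w["color"][:,:,::-1].copy()
for u in proj(q,place(568.5,144.9,-1.870,[[0,-153,261]])): print(u);cv2.circle(c,tuple(int(v) for v in u),3,(0,0,255),-1)
cv2.imwrite("pics/w9.png",c)
for n,k,(x0,y0) in [("t9","top",(170,150)),("s9","side",(205,160))]:
    cv2.imwrite(f"pics/{n}.png",cv2.resize(env.read_camera(k)["color"][y0:y0+150,x0:x0+200,::-1],(800,600),interpolation=cv2.INTER_CUBIC))
```

```text
[417.74013561 188.59258227 311.75054193] [-3.14132636e+00 -9.01005344e-04  2.84379153e+00] [-0.88800225  0.0641089   0.29828219] 0.41905883992665477 24.25
[323.77756039 262.50176068]
```

View pics/w9.png

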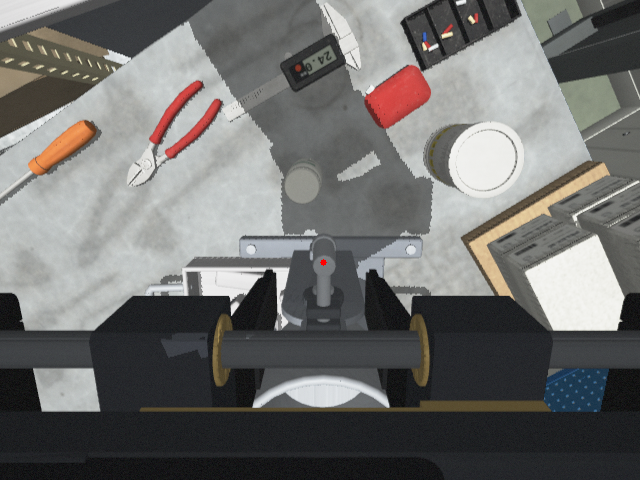

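View pics/t9.png

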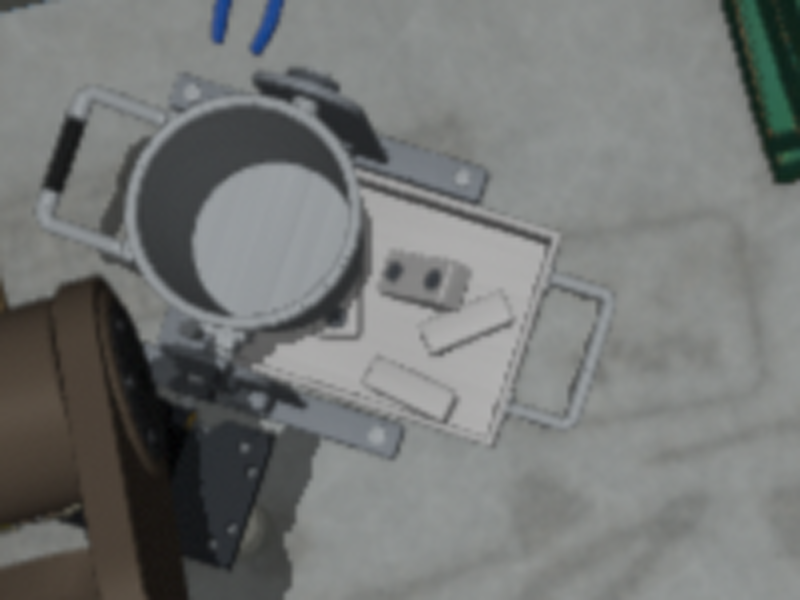

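View pics/s9.png

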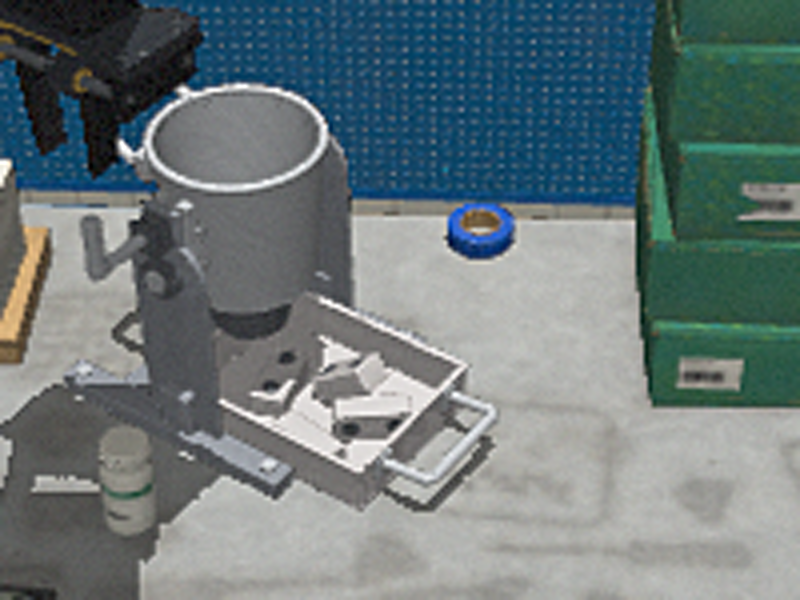

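Request:
carry_out --pt "0 0 -0.03 0 0 0" --pt "0 0 -0.01 0 0 0" --pt "0 0 0 0 0 0" --pt "0 0 0 0 0 0"

```text
t: 24.8
eef_pos: [422.8, 189.7, 271.7]
tcp_rot: [-3.142, -0.0, 2.843]
ft_force: [-0.2, -0.0, 0.2]
opening: 0.423
```

Request:
carry_out --pt "0 0 -0.025 0 0 0" --pt "0 0 -0.012 0 0 0" --pt "0 0 -0.004 0 0 0" --pt "0 0 0 0 0 0"

```text
t: 25.2
eef_pos: [422.5, 189.6, 230.9]
tcp_rot: [3.141, 0.0, 2.843]
ft_force: [-0.4, -0.1, -0.4]
opening: 0.417
```

Request:
carry_out --pt "0 0 0 0 0 0" --pt "0 0 0 0 0 0" --pt "0 0 0 0 0 0" --pt "0 0 0 0 0 0" --pt "0 0 0 0 0 0" --fingers 0

```text
t: 25.7
eef_pos: [422.1, 189.3, 230.8]
tcp_rot: [-3.141, 0.0, 2.843]
ft_force: [-1.7, -3.0, 4.3]
opening: 0.143
```

Request:
carry_out --pt "0.0029 -0.0009 0 0 0 0" --pt "0.0048 -0.0015 0 0 0 0" --pt "0.0048 -0.0015 0 0 0 0" --pt "0.0048 -0.0015 0 0 0 0" --pt "0.0029 -0.0009 0 0 0 0" --pt "0.0019 -0.0006 0 0 0 0" --pt "0 0 0 0 0 0"

```text
t: 26.4
eef_pos: [444.8, 182.3, 230.7]
tcp_rot: [3.142, 0.001, 2.843]
ft_force: [0.6, -3.2, 3.6]
opening: 0.141
```

Request:
carry_out --pt "0.001 -0.0003 0 0 0 0" --pt "0.001 -0.0003 0 0 0 0" --pt "0 0 0 0 0 0"

```text
t: 26.7
eef_pos: [446.1, 181.9, 230.7]
tcp_rot: [-3.142, -0.001, 2.843]
ft_force: [-4.8, -1.0, 7.6]
opening: 0.142
```

Request:
carry_out --pt "0.0007 -0.0002 0 0 0 0" --pt "0 0 0 0 0 0"

```text
t: 26.9
eef_pos: [446.1, 181.9, 230.8]
tcp_rot: [-3.141, -0.002, 2.843]
ft_force: [-8.2, 0.1, 9.4]
opening: 0.139
```

Request:
carry_out --pt "0.0007 -0.0002 0 0 0 0" --pt "0 0 0 0 0 0"

```text
t: 27.1
eef_pos: [446.2, 181.9, 230.8]
tcp_rot: [-3.141, -0.003, 2.843]
ft_force: [-12.5, 1.2, 11.6]
opening: 0.141
```

Request:
carry_out --pt "-0.0005 0.0002 0 0 0 0" --pt "0 0 0 0 0 0" --pt "0 0 0 0 0 0" --pt "0 0 0 0 0 0" --pt "0 0 0 0 0 0" --pt "0 0 0.03 0 0 0" --pt "0 0 0.045 0 0 0" --pt "0 0 0.045 0 0 0" --pt "-0.01 0.045 0 0 0 0" --pt "-0.02 0.045 0 0 0 0" --pt "-0.03 0.03 0 0 0 0" --pt "-0.03 0.03 0 0 0 0" --fingers 0.42

```text
t: 28.3
eef_pos: [356.0, 333.0, 350.3]
tcp_rot: [-3.142, -0.0, 2.843]
ft_force: [0.2, 0.9, 0.8]
opening: 0.415
```

Request:
carry_out --pt "-0.02 0.04 0 0 0 0" --pt "-0.02 0.04 0 0 0 0" --pt "-0.02 0.04 0 0 0 0" --pt "-0.02 0.04 0 0 0 0" --pt "0 0 0 0 0 0" --pt "0 0 0 0 0 0" --pt "0 0 0 0 0 0"

```text
t: 29.0
eef_pos: [277.5, 491.2, 350.4]
tcp_rot: [-3.141, 0.0, 2.843]
ft_force: [0.5, -0.3, 0.1]
opening: 0.42
```

Run:
```python
from cell import env
from h import *
import cv2
st=env.state(); print(st["eef_pos"],st["ft_force"],st["t"])
t=env.read_camera("top"); s=env.read_camera("side")
print("blocks top",[(b["point"],b["score"]) for b in env.search_frame("block_0",t)])
for n,p,(x0,y0) in [("t10",t,(170,150)),("s10",s,(205,160))]:
    c=cv2.resize(p["color"][y0:y0+150,x0:x0+200,::-1],(800,600),interpolation=cv2.INTER_CUBIC)
    for u in proj(p,place(568.5,143.4,-1.87,[[0,-128,261],[-110,0,240],[160,72,42],[160,-72,42]])): cv2.circle(c,tuple(int(v) for v in (u-[x0,y0]+.5)*4),2,(0,0,255),-1)
    cv2.imwrite(f"pics/{n}.png",c)
cv2.imwrite("pics/sfull.png",s["color"][:,:,::-1])
```

```text
[277.48571514 491.18621716 350.39824108] [ 0.48582307 -0.31477355  0.07037167] 29.0
blocks top [([556.9, 58.7, 44.9], 0.82), ([537.2, 107.5, 26.5], 0.57), ([535.9, 29.5, 32.9], 0.53), ([486.1, 64.3, 34.4], 0.45)]
```

View pics/t10.png

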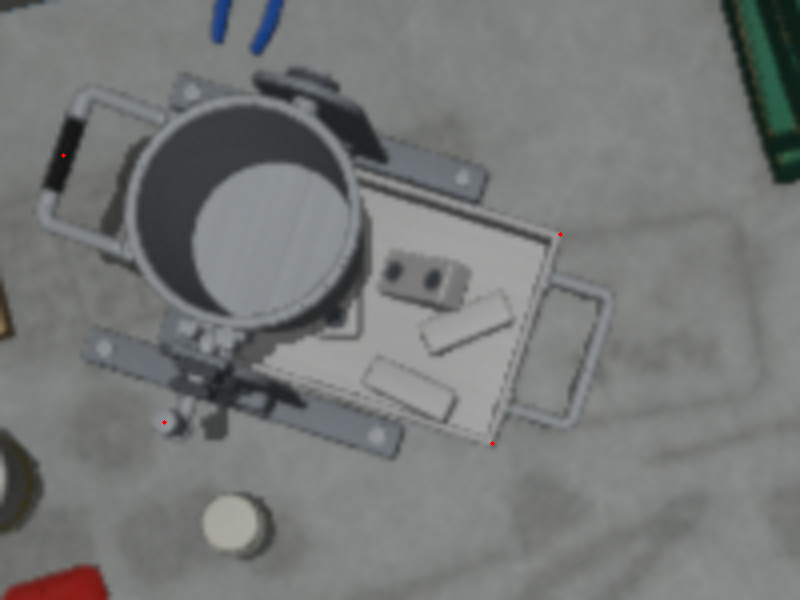

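View pics/s10.png

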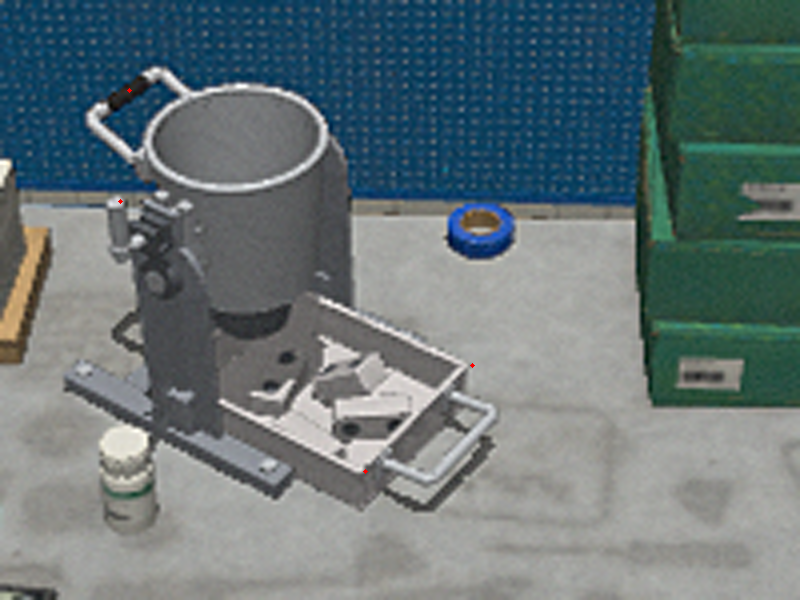

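View pics/sfull.png

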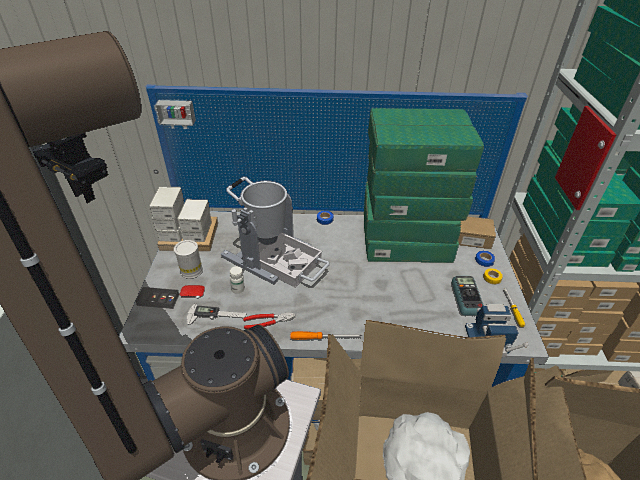

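```bash
python3 -c "
from cell import env
print(env.job_done())"
```

```text
the job is handed in; nothing more can be done
None
```

The job is done and handed in at about 29 s, well inside the 72 s limit. The bench's pan, drum and bolt ended as you asked.

- **Pan:** I dragged it by its handle between the feet until it stopped against the crosspiece, pushing at about 29 N. It sat in the same place in the final pictures.
- **Bolt drawn and drum tipped:** I drew the bolt about 25 mm, then tipped the drum by its bar to about 2.25 rad. The final top and side pictures show the drum empty. The network found four blocks, all inside the pan; one is partly hidden under the drum's rim and one leans with its top about 45 mm up.
- **Drum and bolt home:** I swung the drum back until it held still against its stop as the force rose to about 33 N. I then pushed the bolt in until it stopped too, at about 12 N along the push. The knob and handle showed where they had been at the start.
- **Bystanders:** The tin, meter, jar and the other tools look untouched, and the arm was clear of everything when I handed in.

**Two small disagreements:** my first measurement of the knob and handle was 1–2 mm off the wrist camera's, and the fingers slid about 1.6 mm on the drum bar. Neither affected the result. No check failed.

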